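Umbrella repair stall: clear the mat, then show the handle to the inspection camera

ROBOT

A 6-joint arm with a two-finger parallel gripper is mounted at the origin on the work surface. World frame = base frame: x ahead of the robot, y to its left, z up, the work surface at z = 0. Lengths are in m, angles in rad, forces in N, time in s.
With the tool pointing down it reaches from about 0.375 to 0.9 m from the base axis. Payload 3.1 kg.
Tool frame: the origin (TCP) lies on the mounting face of the last link; the fingertips stand 182 mm ahead of it and the grasp point (between the pads) lies 164 mm ahead of it; z points along the fingers, y is the direction in which the jaws open and shut (so a half turn about z gives the same grasp; the last joint's range is limited). The gripper opens to 87 mm and grips with 3 to 60 N. Pads are 19 mm wide; open, the fingers measure 117 mm over their backs; the gripper's body (75 mm by 190 mm) begins 51 mm behind the grasp point.
Start: joints at [1.123, 0.527, 1.433, -0, 1.181, -0.178], TCP at [0.166, 0.603, 0.405] pointing down, gripper open.
Joint ranges: [-3.08, 3.08], [-0.75, 2.2], [0.22, 2.44], [-1.43, 4.57], [0, 2.65], [-2.85, 2.85]. Speed limits (rad/s): [2.79, 2.79, 3.14, 3.14, 3.14, 3.14].

INTERFACE

Orientations are given as a unit quaternion [x, y, z, w].
In Python, from rig import robot, camera, camera_model gives the robot as it stands.
- The arm moves only by the tool drive_tool, never from a script. Its argument "plan" is a list that holds one entry, the list of rows, each a list of 6 numbers: the shift along the world's x, y, z in units of 2.5 cm (1.0 is 2.5 cm), then the turn, a rotation vector about the world's x, y, z in units of 6 degrees (1.0 is 6 degrees). A call has 1 to 8 rows; each row shifts and turns the commanded pose from where the row before left it; what a row does not reach is not made up. A row lasts 1/8 s, in which the tool goes at most 62.5 mm and 10.7 degrees, less where a joint would pass 70% of its speed; a pose out of reach is approached as far as the arm can. A call with a number of a shift or a turn outside -1 to 1 is refused whole. A call with a gripper value outside its range is refused whole. "grip" is the closure, from 0 (fully open) to 1 (shut), set as the call begins (left out, the last holds). The fingers move at their own pace and stop on an object; "force" is the grip in N (left out, the last holds). Time passes only in rows, so rows that do not move let the fingers close. It gives the time, the measured TCP pose, the force and the opening at its end, in the units of the state.
- robot.get_obs(): the state, without advancing time (a new reading comes with each control period).
- camera(name): name is "side" or "top"; returns the picture (400x640x3 uint8, red, green, blue); there is no depth.
- camera_model(name): a dict with "K" (3x3 intrinsics, pixels), "k1" (the pictures are not rectified: a ray, as slopes to the right and down, at radius r is drawn at 1 + k1 r^2 times it, then the intrinsics apply), "world_to_cam" (4x4, takes a point from world to camera coordinates). Camera axes: x right, y up, looking along -z (the intrinsics and any distortion apply to the point x, -y, -z); pixel columns grow to the right and rows downward; lengths in m; the calibration is good to about 2 mm. A picture is of the moment at which its call begins. camera_model takes no time and is no camera call.
- robot.hand_in(): hands the job in, once; it reports no verdict.
The state is a dict: "time": time; "q": joint angles; "joint_velocities": joint speeds; "joint_torque": joint torques, N m; "position": TCP position; "tool_rot": TCP orientation; "ft_force": force on the tool from outside, world axes, zero at the start; "moment": the same for the moment, N m; "grip_width": finger opening in m.
Only numpy, scipy, OpenCV 4.12 (cv2) and the standard library are available. Lean on these libraries where they do the work, as an engineer would, in place of code of your own. Each camera call takes 0.05 s, during which the arm holds its last target.

TASK

Clear the umbrella repairer's green mat by kind: the red-handled pliers go in the blue tool tray and the white umbrella runner goes in the orange parts tray, each lying inside the tray and let go. Then pick up the brown crook handle and hold it in the air with its brass end about 80 mm in front of the inspection camera's lens, centred on the lens and pointing straight into it along the camera's (tilted) line of sight, and finish while still holding it there, still. Leave the camera and everything else on the table, the small yellow bottle on the mat included, where it is.

Things in the scene. Friction and masses are not known exactly. Their poses are not given: they have to be found in the camera images.
- handle: Brown J-shaped wooden umbrella crook handle flat on a 3 mm mat, 90 g nominal. Round stem, 22 mm in diameter, along own x from -50 to +55 mm, then an 18 mm brass ferrule to x = +65. At the other end a half circle (radius 30) turns to +y, its end at x = -30, y = 60; bar 21 thick. Origin at the underside below the stem's axis, which is 11 mm up; z up as it lies. Centre of mass on the crook side.
- handle_bore (a point): Centre of the open brass end of the handle, on the stem's axis (handle x = +65 mm, 11 mm above the underside); axes as handle, so x points out of the brass end.
- handle_grip (a point): A good place to grip the handle: on the stem's axis at handle x = +5 mm, 11 mm above the underside. Take it across the stem (22 mm wide, fingers closing along the handle's y). Axes as handle.
- pliers: Steel pliers with two red handles, rigid, lying flat, 145 mm long, 160 g nominal. Along own x: nose to +55 mm, red handles back to -90 mm (50 mm wide at most). Origin at the underside of the joint block, 30 (x) by 24 (y) by 14 mm high: the place to grip, fingers closing along y.
- pliers_nose (a point): Tip of the pliers' nose (x = +54 mm, 7 mm above the underside).
- pliers_tail (a point): End of the pliers' handles, midway between them (x = -88 mm, 7 mm above the underside).
- runner: White plastic umbrella runner (sliding collar, spool-shaped) standing upright, 46 mm tall, 25 g. Flanges 36 mm (bottom, 8 thick) and 34 mm (top, 10 thick, notched) in diameter, waist 25 mm. Origin at the centre of its underside, z along its axis. It may stand or lie in the tray.
- runner_center (a point): Middle of the runner, 23 mm above its underside on its axis.
- tool_tray: Blue open tray for tools, fixed to the table, 220 mm (x) by 150 mm (y) outside, 32 mm high, walls and floor 4 mm. Origin at the centre of its underside, on the table top. It may stand on the robot's left or right.
- parts_tray: Orange open tray for umbrella parts, fixed to the table, same sizes and axes as the blue one, on the other side.
- camera_stand: Fixed inspection camera stand at the far side: round dark foot 110 mm in diameter, 16 mm post to 345 mm height. Origin at the underside of the foot; its -x is the side the camera looks to. On the post a grey camera head 56 mm wide, whose height and downward tilt vary. Do not push it.
- lens (a point): Centre of the lens's front face (black barrel 48 mm in diameter, white light ring), 205 to 285 mm up. The camera looks along this frame's -x (towards the robot and 0.1 to 0.4 rad down); y is level, z up across the view. The brass end belongs at x = -80 mm, y = z = 0 here, the handle's x axis along this frame's +x.
- yellow_bottle: Bystander: small yellow bottle, white cap, 42 mm in diameter, 62 mm tall, standing on the far part of the mat. Origin at its underside.
- blue_jar: Bystander: jar with blue lid, 80 mm in diameter, 120 mm tall. Origin at its underside.
- glue_bottle: Bystander: amber bottle, 48 mm in diameter, 85 mm tall. Origin at its underside.
- hammer: Bystander: hammer, 260 mm long, lying flat.
- wrench: Bystander: wrench, 170 mm long, lying flat.
- black_grip: Bystander: black straight umbrella grip, 123 mm long, 30 mm wide, lying flat.

How it is judged:
On the way:
1. the pliers lie inside the blue tray and the runner inside the orange tray, both let go (x of pliers_nose in the frame of tool_tray between -0.108 and 0.108 m and y of pliers_nose in the frame of tool_tray between -0.073 and 0.073 m and z of pliers_nose in the frame of tool_tray between 0 and 0.03 m and x of pliers_tail in the frame of tool_tray between -0.108 and 0.108 m and y of pliers_tail in the frame of tool_tray between -0.073 and 0.073 m and z of pliers_tail in the frame of tool_tray between 0 and 0.03 m and x of runner_center in the frame of parts_tray between -0.108 and 0.108 m and y of runner_center in the frame of parts_tray between -0.073 and 0.073 m and z of runner_center in the frame of parts_tray between 0 and 0.045 m and contact force between each of pliers, runner and the fingers below 0.1 N and contact force between each of pliers, runner and the arm below 0.1 N and linear speed of each of pliers, runner below 0.05 m/s), for 0.2 s.
At the end, for the whole second after the job is handed in: Pliers inside the blue tray, runner inside the orange tray, at rest, let go. Gripper alone holds the handle, still, over 80 mm up; brass end foremost, 50-110 mm before the lens, within 20 mm of its line of sight sideways and across, stem within 0.21 rad of that line (all of step 1 and x of handle_bore in the frame of lens between -0.11 and -0.05 m and y of handle_bore in the frame of lens between -0.02 and 0.02 m and z of handle_bore in the frame of lens between -0.02 and 0.02 m and angle between the x axis of handle and the x axis of lens, either way round below 0.21 rad and x of handle_grip in the frame of lens below -0.11 m and contact force between handle and the fingers above 1 N and contact force between handle and camera_stand below 0.1 N and height (world z) of each of handle, handle_bore above 0.08 m and linear speed of handle below 0.03 m/s and angular speed of handle below 0.3 rad/s); the arm keeps its last pose, push and grip.
It fails at once if a bystander is shifted by more than 30 mm or knocked over (distance of any of yellow_bottle, blue_jar, glue_bottle, hammer, wrench, black_grip from where it was at the start of the episode above 0.03 m or angle between any of yellow_bottle, blue_jar, glue_bottle, hammer, wrench, black_grip's own z axis and vertical above 0.5 rad).
It fails at once if the camera is pushed out of its setting (lens moved more than 10 mm) (distance of lens from where it was at the start of the episode above 0.01 m).
It also fails if it takes over 67 s, if anything falls off the work surface, if the arm or the gripper's body presses on something with over 40 N, if the wrist force passes 120 N, or if a joint passes its speed limit or range.

## Working session

There is one attempt and no reset: what is moved stays moved. The work goes in short steps, Python scripts to look and compute and a tool call to move; the robot and the scene stay as the last step left them, time stands still between calls to the robot, and variables do not carry over. Pictures are saved under pics/ and viewed, and the job is handed in when it is done.

Besides the shell and the picture viewer there is one more tool, called after ">>>" by a JSON object that holds its "method" and its "body". drive_tool: Moves the arm, as the interface text tells. Shifts and turns lie within -1 to 1; 1 stands for 2.5 cm of shift or 6 degrees of turn. Its arguments: {"type":"object","properties":{"plan":{"type":"array","items":{"type":"array","items":{"type":"array","items":{"type":"number","minimum":-1,"maximum":1}}}},"grip":{"type":"number"},"force":{"type":"number"}},"required":["plan"]}

```bash
ls; mkdir -p pics; python3 - <<'E'
from rig import robot,camera,camera_model
import cv2
for n in("side","top"):
    im=camera(n); cv2.imwrite(f"pics/{n}0.png",im[:,:,::-1]); m=camera_model(n); print(n,m)
print(robot.get_obs())
E
```

```text
pics
side {'K': array([[516.13332328,   0.        , 313.38928803],
       [  0.        , 516.13332328, 206.47886495],
       [  0.        ,   0.        ,   1.        ]]), 'k1': -0.1359528982661666, 'world_to_cam': array([[-0.99343388, -0.11354641,  0.01401211,  0.60908215],
       [ 0.09644926, -0.76531548,  0.63638806, -0.16781987],
       [-0.06153589,  0.63356091,  0.77124179, -1.75133277],
       [ 0.        ,  0.        ,  0.        ,  1.        ]])}
top {'K': array([[368.18658288,   0.        , 316.42477679],
       [  0.        , 368.18658288, 203.70411111],
       [  0.        ,   0.        ,   1.        ]]), 'k1': -0.026663472619518246, 'world_to_cam': array([[-0.02283144, -0.99933625, -0.02838645,  0.02822511],
       [ 0.99533842, -0.02538304,  0.09304374, -0.59445943],
       [-0.09370252, -0.0261298 ,  0.99525729, -1.43518286],
       [ 0.        ,  0.        ,  0.        ,  1.        ]])}
{'time': 0.1, 'q': array([ 1.12346353e+00,  5.28359801e-01,  1.43378602e+00, -4.17201347e-05,
        1.18141926e+00, -1.78524606e-01]), 'joint_velocities': array([ 8.89167168e-04, -2.50921399e-03, -4.39647068e-03,  6.47000318e-05,
       -1.83374257e-03, -1.24881628e-03]), 'joint_torque': array([-3.67479552e-04, -4.40984309e+01, -1.77150965e+01,  6.34748535e-02,
        5.33983321e-02, -4.11648102e-05]), 'position': array([0.16584032, 0.60226593, 0.40387361]), 'tool_rot': array([ 1.33991871e-01,  9.90981940e-01, -9.44258143e-04, -2.85248499e-04]), 'ft_force': array([0.05911588, 0.74616945, 0.63487079]), 'moment': array([-0.02491171,  0.03210658, -0.03472836]), 'grip_width': 0.08707263376356811}
```

View pics/side0.png

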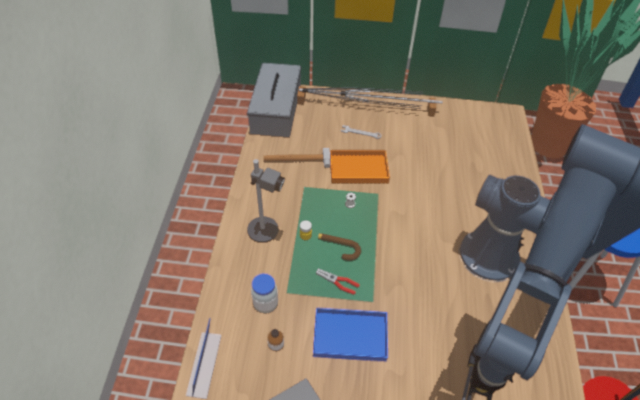

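View pics/top0.png

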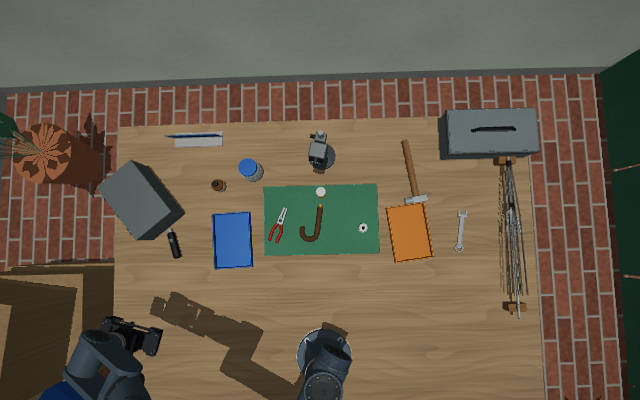

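The top view shows the blue tray on the left (232,240), the pliers at (278,225), the handle at (314,224), the runner at (362,228), the orange tray at (410,233) and the camera at (318,150). I'll enlarge these areas before measuring.

```bash
cat > h.py <<'E'
import numpy as np,cv2
from rig import robot,camera,camera_model
def proj(n,P):
    m=camera_model(n);P=np.atleast_2d(P);c=(m["world_to_cam"]@np.c_[P,np.ones(len(P))].T).T
    x=c[:,0]/-c[:,2];y=-c[:,1]/-c[:,2];f=1+m["k1"]*(x*x+y*y)
    K=m["K"];return np.c_[K[0,0]*x*f+K[0,2],K[1,1]*y*f+K[1,2]]
def ray(n,uv):
    m=camera_model(n);K=m["K"]
    p=cv2.undistortPoints(np.array([[uv]],float),K,np.array([m["k1"],0,0,0.]))[0,0]
    T=m["world_to_cam"];R=T[:3,:3];o=-R.T@T[:3,3];d=R.T@np.array([p[0],-p[1],-1]);return o,d/np.linalg.norm(d)
def atz(n,uv,z):
    o,d=ray(n,uv);return o+d*(z-o[2])/d[2]
def tri(a,b):
    A=[];B=[]
    for n,uv in(("side",a),("top",b)):
        o,d=ray(n,uv);M=np.eye(3)-np.outer(d,d);A.append(M);B.append(M@o)
    p=np.linalg.lstsq(np.vstack(A),np.hstack(B),rcond=None)[0]
    return p,[np.linalg.norm(M@p-b) for M,b in zip(A,B)]
def crop(im,x0,y0,w,h,s,fn):
    c=cv2.resize(im[y0:y0+h,x0:x0+w,::-1],None,fx=s,fy=s,interpolation=cv2.INTER_CUBIC);c=np.ascontiguousarray(c)
    for i in range(0,w,10):
        cv2.line(c,(i*s,0),(i*s,8 if i%20 else 14),(255,255,255),1)
        if i%20==0:cv2.putText(c,str(x0+i),(i*s,24),0,.35,(255,255,255),1)
    for i in range(0,h,10):
        cv2.line(c,(0,i*s),(8,i*s),(255,255,255),1)
        if i%20==0:cv2.putText(c,str(y0+i),(10,i*s+4),0,.35,(255,255,255),1)
    cv2.imwrite(fn,c)
E
python3 - <<'E'
from h import *
t=cv2.imread("pics/top0.png")[:,:,::-1];s=cv2.imread("pics/side0.png")[:,:,::-1]
crop(t,205,170,130,105,6,"pics/tc0.png");crop(t,290,120,150,110,5,"pics/tc1.png")
crop(s,280,180,120,120,5,"pics/sc0.png");crop(s,235,140,80,110,5,"pics/sc1.png")
E
```

```text
(no output)
```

View pics/tc0.png

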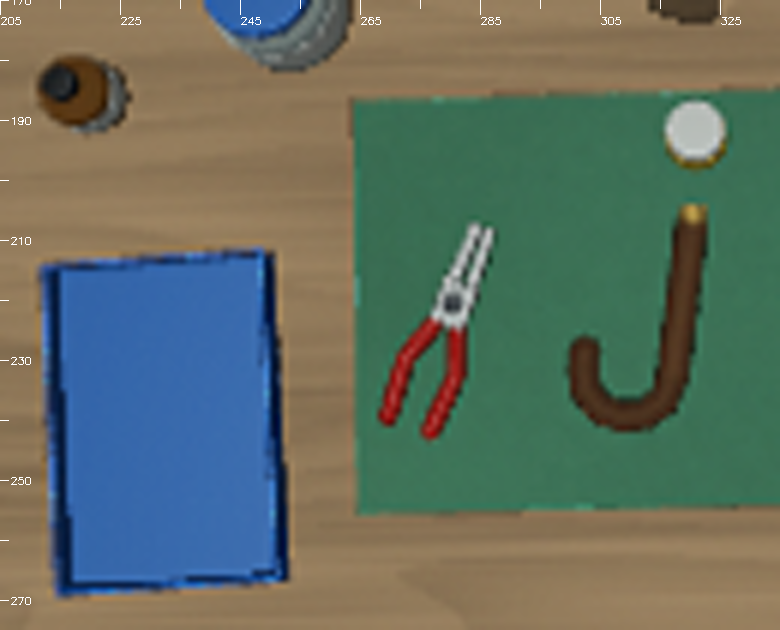

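View pics/tc1.png

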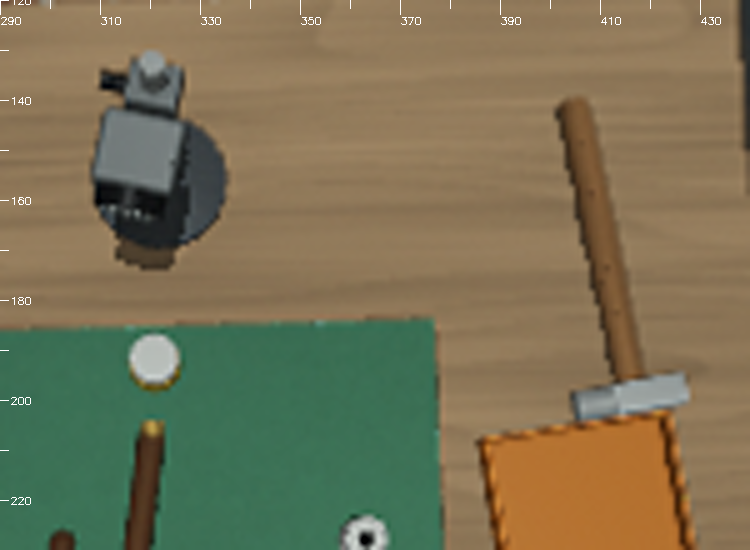

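View pics/sc0.png

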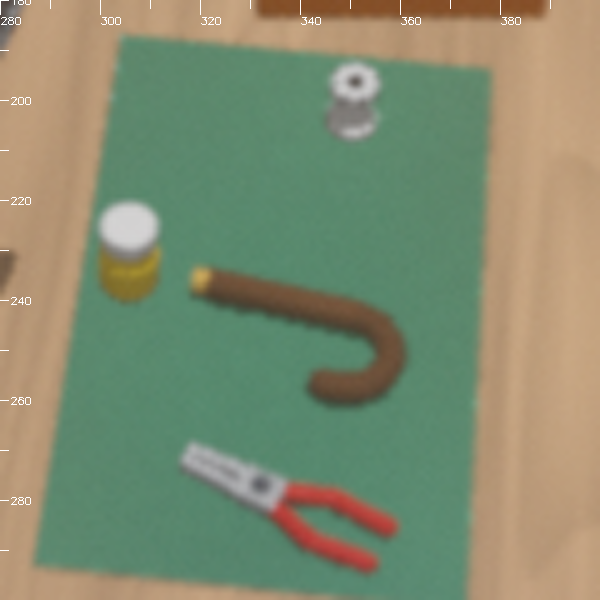

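View pics/sc1.png

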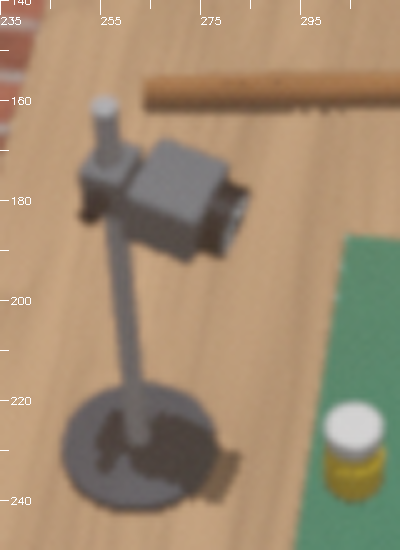

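```bash
python3 - <<'E'
from h import *
t=cv2.imread("pics/top0.png")[:,:,::-1];s=cv2.imread("pics/side0.png")[:,:,::-1]
crop(t,300,120,50,60,12,"pics/tc2.png")
crop(s,245,155,50,50,12,"pics/sc2.png")
crop(t,375,195,70,75,7,"pics/tc3.png")
E
```

```text
(no output)
```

View pics/tc2.png

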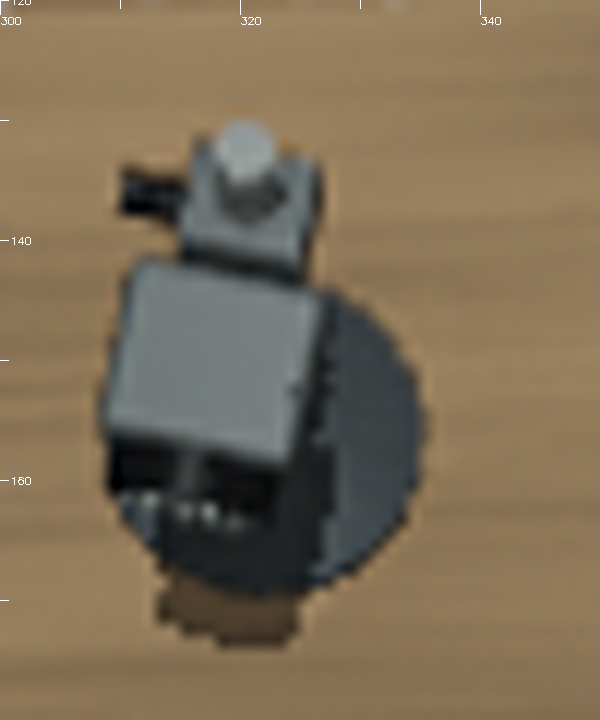

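View pics/sc2.png

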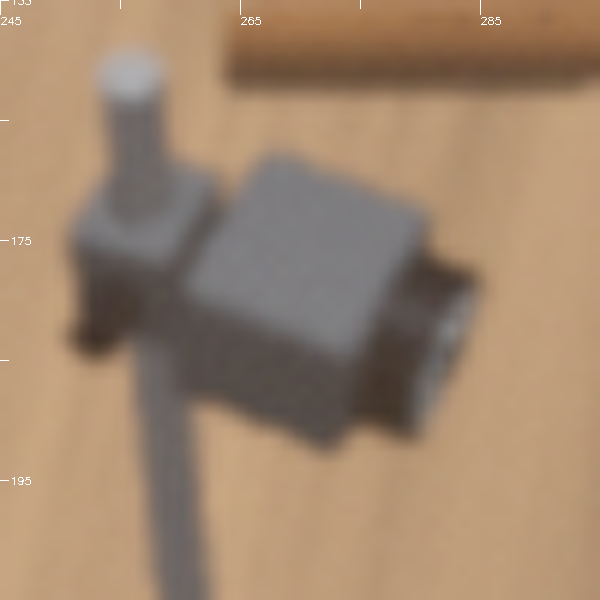

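View pics/tc3.png

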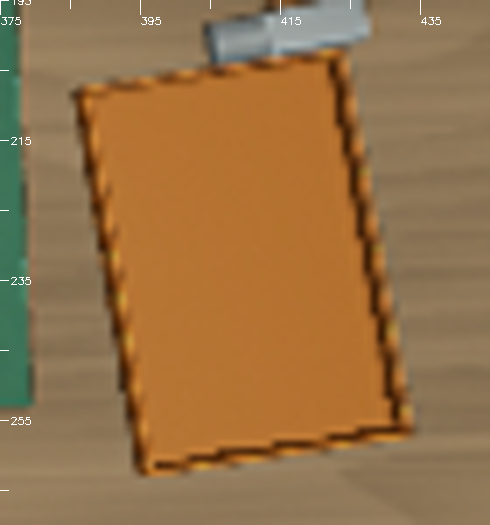

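```bash
python3 - <<'E'
from h import *
np.set_printoptions(precision=4,suppress=True)
for n in("side","top"):
    T=camera_model(n)["world_to_cam"];print(n,-T[:3,:3].T@T[:3,3])
c=lambda x0,y0,s,p:((p[0]+.5)/s-.5+x0,(p[1]+.5)/s-.5+y0)
S=dict(bl=(185,295),br=(275,152),fr=(430,215),fl=(350,355));T=dict(bl=(138,260),br=(325,293),fr=(287,465),fl=(108,412))
P={}
for k in S:
    p,e=tri(c(245,155,12,S[k]),c(300,120,12,T[k]));P[k]=p;print(k,p,e)
print("len",np.linalg.norm(P['fl']-P['bl']),np.linalg.norm(P['fr']-P['br']),"wid",np.linalg.norm(P['fl']-P['fr']),np.linalg.norm(P['bl']-P['br']))
d=(P['bl']+P['br']-P['fl']-P['fr']);d/=np.linalg.norm(d);print("axis",d,"yaw",np.arctan2(d[1],d[0]),"tilt",np.arcsin(d[2]))
print("lens face guess",tri(c(245,155,12,(446,358)),c(300,120,12,(190,515))))
print("post top",tri(c(245,155,12,(133,75)),c(300,120,12,(246,150))), "foot",atz("top",(320,156.5),.01),)
b=lambda p:c(205,170,6,p)
for nm,p,z in (("screw",(453,302),.017),("nose",(482,228),.010),("tailL",(388,418),.012),("tailR",(431,433),.012),("bore",(694,206),.014),("stem370",(672,370),.014),("stem300",(681,300),.014)):print(nm,atz("top",b(p),z))
print("runner",atz("top",c(290,120,5,(366,538)),.049),tri(c(280,180,5,(355,81)),c(290,120,5,(366,538))))
s=lambda p:c(280,180,5,p)
print("bore side",atz("side",s((193,279)),.014),"screw side",atz("side",s((261,485)),.017))
print("nose",atz("side",s((188,455)),.01),"tails",atz("side",s((392,528)),.01),atz("side",s((374,565)),.01))
B=np.array([atz("top",b(p),.032) for p in((44,266),(272,253),(286,578),(61,595))]);print("blue",B,B.mean(0),np.linalg.norm(B-np.roll(B,1,0),axis=1))
d=B[0]+B[1]-B[2]-B[3];print(np.arctan2(d[1],d[0]))
O=np.array([atz("top",c(375,195,7,p),.032) for p in((77,92),(343,52),(411,430),(141,472))]);print("or",O,O.mean(0),np.linalg.norm(O-np.roll(O,1,0),axis=1))
d=O[0]+O[1]-O[2]-O[3];print(np.arctan2(d[1],d[0]))
print("yb",atz("top",b((695,129)),.065))
E
```

```text
side [0.5135 1.0503 1.449 ]
top [ 0.4579 -0.0244  1.4845]
bl [0.777  0.0197 0.2992] [np.float64(0.000555488947872697), np.float64(0.0005554889478732115)]
br [ 0.7642 -0.0312  0.3008] [np.float64(0.0009652776276200489), np.float64(0.0009652776276203955)]
fr [ 0.7203 -0.0197  0.2943] [np.float64(0.0011563646147334612), np.float64(0.0011563646147338443)]
fl [0.7348 0.0291 0.2934] [np.float64(0.0007091353914787878), np.float64(0.0007091353914777871)]
len 0.04356973737753155 0.0458357734078207 wid 0.05096295641449685 0.052529830702699176
axis [ 0.9625 -0.2339  0.1377] yaw -0.2384443795194929 tilt 0.13810668122266292
lens face guess (array([0.7124, 0.0078, 0.271 ]), [np.float64(0.0014854124172677427), np.float64(0.0014854124172678004)])
post top (array([ 0.7932, -0.0112,  0.345 ]), [np.float64(0.00021223391113951452), np.float64(0.00021223391113882486)]) foot [ 0.7894 -0.0046  0.01  ]
screw [0.5346 0.161  0.017 ]
nose [0.5842 0.1417 0.01  ]
tailL [0.4585 0.2062 0.012 ]
tailR [0.448  0.1776 0.012 ]
bore [ 0.5951 -0.0011  0.014 ]
stem370 [0.486  0.0161 0.014 ]
stem300 [0.5324 0.009  0.014 ]
runner [ 0.4968 -0.1647  0.049 ] (array([ 0.4976, -0.1646,  0.0503]), [np.float64(0.000836370469977113), np.float64(0.0008363704699769475)])
bore side [ 0.5969 -0.0021  0.014 ] screw side [0.535  0.1595 0.017 ]
nose [0.5849 0.138  0.01  ] tails [0.448  0.1775 0.01  ] [0.4578 0.2062 0.01  ]
blue [[0.5643 0.4322 0.032 ]
 [0.5692 0.2792 0.032 ]
 [0.3557 0.2714 0.032 ]
 [0.3474 0.4204 0.032 ]] [0.4592 0.3508 0.032 ] [0.2172 0.1531 0.2137 0.1492]
0.045435772688871216
or [[ 0.5718 -0.2585  0.032 ]
 [ 0.5906 -0.4088  0.032 ]
 [ 0.3788 -0.4362  0.032 ]
 [ 0.3591 -0.2856  0.032 ]] [ 0.4751 -0.3473  0.032 ] [0.2144 0.1514 0.2136 0.1518]
0.12765464925370165
yb [ 0.6403 -0.0038  0.065 ]
```

>>> {"method": "drive_tool", "body": {"plan": [[[0.92, -1, 0, 0, 0, -0.5], [0.92, -1, 0, 0, 0, -0.5], [0.92, -1, 0, 0, 0, 0], [0.92, -1, 0, 0, 0, 0], [0.92, -1, 0, 0, 0, 0], [0.92, -1, 0, 0, 0, 0], [0.92, -1, 0, 0, 0, 0], [0.92, -1, 0, 0, 0, 0]]], "grip": 0, "force": 40}}

```text
time: 1.1
position: [0.3505, 0.4016, 0.4044]
tool_rot: [0.186, 0.983, -0.0, -0.0]
ft_force: [0.3, 0.4, 0.2]
grip_width: 0.0869
```

>>> {"method": "drive_tool", "body": {"plan": [[[0.92, -1, 0, 0, 0, 0], [0.92, -1, 0, 0, 0, 0], [0.92, -1, 0, 0, 0, 0], [0.92, -1, 0, 0, 0, 0], [0.92, -1, 0, 0, 0, 0], [0.92, -1, 0, 0, 0, 0], [0.92, -1, -0.5, 0, 0, 0], [0.92, -1, -0.5, 0, 0, 0]]]}}

```text
time: 2.1
position: [0.5345, 0.2016, 0.3792]
tool_rot: [0.186, 0.983, -0.0, -0.0]
ft_force: [0.4, 0.4, 0.0]
grip_width: 0.0876
```

>>> {"method": "drive_tool", "body": {"plan": [[[0, -0.84, -1, 0, 0, 0], [0, -0.84, -1, 0, 0, 0], [0, 0, -1, 0, 0, 0], [0, 0, -1, 0, 0, 0], [0, 0, -1, 0, 0, 0], [0, 0, -0.5, 0, 0, 0], [0, 0, 0, 0, 0, 0]]]}}

```text
time: 2.98
position: [0.5337, 0.1605, 0.2414]
tool_rot: [0.186, 0.983, -0.0, -0.001]
ft_force: [0.2, -0.6, 0.1]
grip_width: 0.0872
```

>>> {"method": "drive_tool", "body": {"plan": [[[0.02, 0, -1, 0, 0, 0], [0, 0, -0.8, 0, 0, 0], [0, 0, -0.33, 0, 0, 0], [0, 0, 0, 0, 0, 0]]]}}

```text
time: 3.48
position: [0.5346, 0.1606, 0.1893]
tool_rot: [0.186, 0.983, 0.0, 0.0]
ft_force: [-0.2, -0.2, -0.5]
grip_width: 0.0868
```

>>> {"method": "drive_tool", "body": {"plan": [[[0, 0, 0, 0, 0, 0], [0, 0, 0, 0, 0, 0], [0, 0, 0, 0, 0, 0], [0, 0, 0, 0, 0, 0], [0, 0, 0, 0, 0, 0], [0, 0, 0, 0, 0, 0]]], "grip": 1, "force": 40}}

```text
time: 4.22
position: [0.5344, 0.1605, 0.189]
tool_rot: [0.186, 0.983, -0.0, -0.0]
ft_force: [-0.4, -0.3, 0.2]
grip_width: 0.0351
```

>>> {"method": "drive_tool", "body": {"plan": [[[0, 0, 0, 0, 0, 0], [0, 0, 0, 0, 0, 0], [0, 0, 0, 0, 0, 0]]]}}

```text
time: 4.6
position: [0.5345, 0.1606, 0.189]
tool_rot: [0.186, 0.983, 0.0, 0.0]
ft_force: [-0.1, 0.3, -0.2]
grip_width: 0.0235
```

>>> {"method": "drive_tool", "body": {"plan": [[[0, 0, 0.5, 0, 0, 0], [0, 0, 1, 0, 0, 0], [-0.3, 0.9, 1, 0, 0, 0], [-0.3, 0.92, 0.5, 0, 0, 0], [-0.3, 0.92, 0, 0, 0, 0], [-0.3, 0.92, 0, 0, 0, 0], [-0.3, 0.93, 0, 0, 0, 0], [-0.3, 0.93, 0, 0, 0, 0]]]}}

```text
time: 5.6
position: [0.4889, 0.2992, 0.2646]
tool_rot: [0.186, 0.983, -0.0, -0.0]
ft_force: [0.2, -0.2, -1.6]
grip_width: 0.0236
```

>>> {"method": "drive_tool", "body": {"plan": [[[-0.3, 0.93, 0, 0, 0, 0], [-0.28, 0.93, -0.8, 0, 0, 0], [0, 0, -1, 0, 0, 0], [0, 0, -0.6, 0, 0, 0], [0, 0, 0, 0, 0, 0]]]}}

```text
time: 6.22
position: [0.4746, 0.3446, 0.2031]
tool_rot: [0.186, 0.983, -0.001, -0.001]
ft_force: [0.4, 0.0, -2.0]
grip_width: 0.0233
```

```bash
python3 - <<'E'
from h import *
t=camera("top");s=camera("side")
crop(t,190,180,110,90,7,"pics/tc4.png");crop(s,280,230,140,140,4,"pics/sc4.png")
print(robot.get_obs()["position"],robot.get_obs()["grip_width"])
E
```

```text
[0.47533497 0.34483384 0.20448073] 0.023261779918521797
```

View pics/sc4.png

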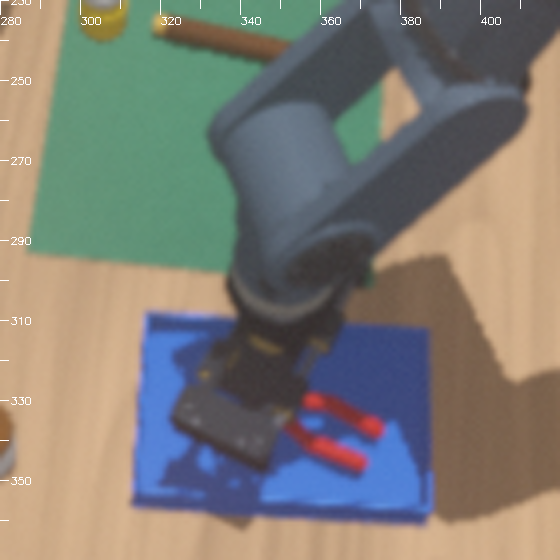

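The pliers are held inside the blue tray, with the red handles at about (365,335)–(370,345) in the side view. I'll lower them another 11 mm and open the gripper.

>>> {"method": "drive_tool", "body": {"plan": [[[0, 0, -0.42, 0, 0, 0], [0, 0, -0.08, 0, 0, 0], [0, 0, 0, 0, 0, 0]]]}}

```text
time: 6.7
position: [0.4749, 0.3449, 0.1914]
tool_rot: [0.186, 0.983, -0.0, -0.0]
ft_force: [-0.4, -0.2, -1.7]
grip_width: 0.0232
```

>>> {"method": "drive_tool", "body": {"plan": [[[0, 0, 0, 0, 0, 0], [0, 0, 0, 0, 0, 0], [0, 0, 0, 0, 0, 0], [0, 0, 0, 0, 0, 0]]], "grip": 0.3}}

```text
time: 7.2
position: [0.475, 0.3451, 0.1917]
tool_rot: [0.186, 0.983, 0.0, 0.0]
ft_force: [-1.3, 0.3, -0.5]
grip_width: 0.0555
```

>>> {"method": "drive_tool", "body": {"plan": [[[0, 0, 0.5, 0, 0, 0], [0, 0, 1, 0, 0, 0], [0, 0, 1, 0, 0, 0], [0, -1, 1, 0, 0, 0], [0, -1, 0.8, 0, 0, 0], [0, -1, 0, 0, 0, 0], [0, -1, 0, 0, 0, 0], [0, -1, 0, 0, 0, 0]]]}}

```text
time: 8.2
position: [0.4749, 0.2193, 0.3]
tool_rot: [0.186, 0.983, 0.0, 0.001]
ft_force: [-0.1, 0.4, 0.3]
grip_width: 0.0609
```

>>> {"method": "drive_tool", "body": {"plan": [[[0.06, -1, 0, 0, 0, 0], [0.06, -1, 0, 0, 0, 0], [0.06, -1, 0, 0, 0, 0], [0.06, -1, 0, 0, 0, 0], [0.06, -1, 0, 0, 0, 0], [0.06, -1, 0, 0, 0, 0], [0.06, -1, 0, 0, 0, 0], [0.06, -1, 0, 0, 0, 0]]], "grip": 0}}

```text
time: 9.2
position: [0.487, 0.0192, 0.2999]
tool_rot: [0.186, 0.983, -0.0, 0.001]
ft_force: [-0.5, 0.2, -0.2]
grip_width: 0.0872
```

>>> {"method": "drive_tool", "body": {"plan": [[[0.05, -1, 0, 0, 0, 0], [0.05, -1, 0, 0, 0, 0], [0.05, -1, 0, 0, 0, 0], [0.05, -1, 0, 0, 0, 0], [0.05, -1, 0, 0, 0, 0], [0.05, -1, -0.5, 0, 0, 0], [0.05, -1, -1, 0, 0, 0], [0.05, -0.38, -1, 0, 0, 0]]]}}

```text
time: 10.2
position: [0.4975, -0.1661, 0.237]
tool_rot: [0.186, 0.982, -0.001, 0.002]
ft_force: [-0.3, -0.5, 0.1]
grip_width: 0.0869
```

```bash
python3 - <<'E'
from h import *
t=camera("top");s=camera("side")
crop(t,190,180,150,90,5,"pics/tc5.png");crop(s,280,160,140,200,3,"pics/sc5.png")
print(robot.get_obs()["position"],robot.get_obs()["grip_width"])
E
```

```text
[ 0.4965318  -0.16530629  0.23530941] 0.08683414982333089
```

View pics/sc5.png

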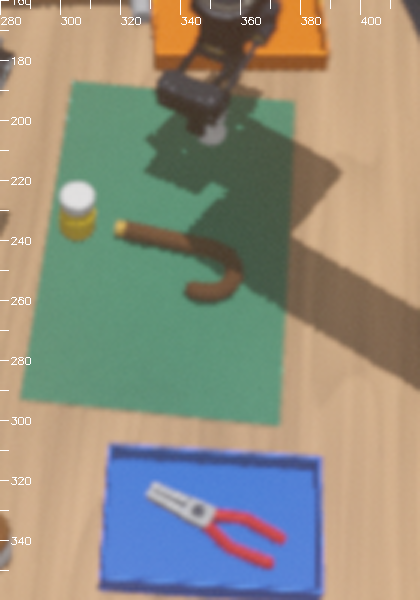

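View pics/tc5.png

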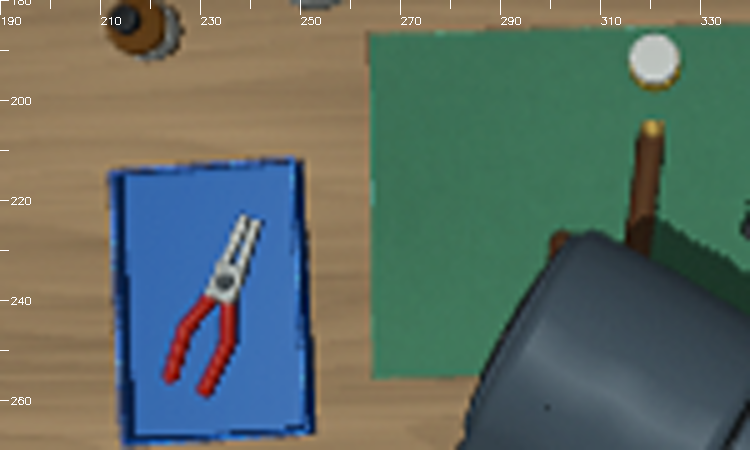

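The pliers lie flat inside the blue tray, with the nose at (240,224) and the handle ends at (224,257) in the top view. The gripper is above the runner at (351,203) in the side view. Next I'll go down and grip it.

>>> {"method": "drive_tool", "body": {"plan": [[[0, 0, -0.8, 0, 0, 0], [0, 0, -0.7, 0, 0, 0], [0, 0, -0.16, 0, 0, 0], [0, 0, 0, 0, 0, 0]]]}}

```text
time: 10.8
position: [0.4972, -0.1642, 0.1958]
tool_rot: [0.185, 0.983, -0.0, 0.0]
ft_force: [0.1, -1.1, -0.1]
grip_width: 0.087
```

>>> {"method": "drive_tool", "body": {"plan": [[[0, 0, 0, 0, 0, 0], [0, 0, 0, 0, 0, 0], [0, 0, 0, 0, 0, 0], [0, 0, 0, 0, 0, 0], [0, 0, 0, 0, 0, 0], [0, 0, 0, 0, 0, 0], [0, 0, 0, 0, 0, 0], [0, 0, 0, 0, 0, 0]]], "grip": 1, "force": 15}}

```text
time: 11.8
position: [0.4969, -0.1645, 0.195]
tool_rot: [0.186, 0.983, 0.0, -0.0]
ft_force: [0.2, -0.2, -0.1]
grip_width: 0.0321
```

>>> {"method": "drive_tool", "body": {"plan": [[[0, 0, 0, 0, 0, 0], [0, 0, 0, 0, 0, 0], [0, 0, 0, 0, 0, 0]]]}}

```text
time: 12.18
position: [0.4969, -0.1644, 0.195]
tool_rot: [0.186, 0.983, 0.0, -0.0]
ft_force: [-0.2, -0.3, 0.1]
grip_width: 0.0319
```

>>> {"method": "drive_tool", "body": {"plan": [[[0, 0, 0.5, 0, 0, 0], [0, 0, 1, 0, 0, 0], [0, 0, 1, 0, 0, 0], [0, 0, 0.5, 0, 0, 0], [0, 0, 0, 0, 0, 0]]]}}

```text
time: 12.8
position: [0.4971, -0.1646, 0.2711]
tool_rot: [0.186, 0.983, -0.0, 0.001]
ft_force: [-0.8, 0.6, -1.0]
grip_width: 0.032
```

>>> {"method": "drive_tool", "body": {"plan": [[[-0.11, -0.9, 0, 0, 0, 0], [-0.11, -0.9, 0, 0, 0, 0], [-0.11, -0.9, 0, 0, 0, 0], [-0.11, -0.9, 0, 0, 0, 0], [-0.11, -0.9, 0, 0, 0, 0], [-0.11, -0.9, 0, 0, 0, 0], [-0.11, -0.95, 0, 0, 0, 0], [-0.11, -0.95, 0, 0, 0, 0]]]}}

```text
time: 13.8
position: [0.4747, -0.3486, 0.27]
tool_rot: [0.186, 0.983, -0.0, 0.0]
ft_force: [0.2, 0.0, -0.0]
grip_width: 0.032
```

>>> {"method": "drive_tool", "body": {"plan": [[[0, 0, -1, 0, 0, 0], [0, 0, -0.9, 0, 0, 0], [0, 0, -0.6, 0, 0, 0], [0, 0, -0.3, 0, 0, 0], [0, 0, 0, 0, 0, 0]]]}}

```text
time: 14.42
position: [0.475, -0.347, 0.1997]
tool_rot: [0.186, 0.983, 0.0, -0.0]
ft_force: [0.6, -0.0, -0.1]
grip_width: 0.032
```

```bash
python3 - <<'E'
from h import *
t=camera("top");s=camera("side")
crop(s,300,110,120,110,5,"pics/sc6.png")
print(robot.get_obs()["position"],robot.get_obs()["grip_width"])
E
```

```text
[ 0.47522853 -0.34715379  0.20054206] 0.032190054053941965
```

View pics/sc6.png

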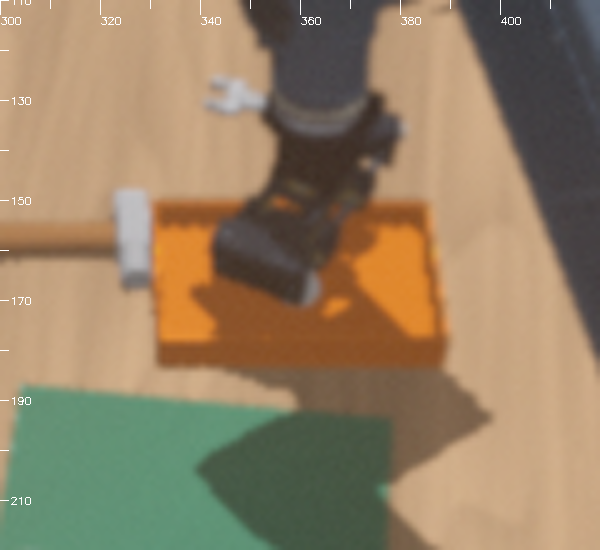

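The gripper is inside the orange tray, with the runner just visible at (362,167). It needs to go 3 mm lower, then release.

>>> {"method": "drive_tool", "body": {"plan": [[[0, 0, -0.12, 0, 0, 0], [0, 0, 0, 0, 0, 0]]]}}

```text
time: 14.78
position: [0.475, -0.3469, 0.1972]
tool_rot: [0.186, 0.983, -0.0, 0.0]
ft_force: [0.1, 0.7, -0.6]
grip_width: 0.0321
```

>>> {"method": "drive_tool", "body": {"plan": [[[0, 0, 0, 0, 0, 0], [0, 0, 0, 0, 0, 0], [0, 0, 0, 0, 0, 0], [0, 0, 0, 0, 0, 0]]], "grip": 0.2}}

```text
time: 15.28
position: [0.4749, -0.347, 0.197]
tool_rot: [0.186, 0.983, -0.0, 0.0]
ft_force: [0.4, 0.2, 0.6]
grip_width: 0.0637
```

>>> {"method": "drive_tool", "body": {"plan": [[[0, 0, 0.5, 0, 0, 0], [0, 0, 1, 0, 0, 0], [0, 0, 1, 0, 0, 0], [0, 0.8, 1, 0, 0, 0], [0, 1, 0, 0, 0, 1], [0, 1, 0, 0, 0, 1], [0, 1, 0, 0, 0, 0.08], [0, 1, 0, 0, 0, 0]]]}}

```text
time: 16.27
position: [0.475, -0.2257, 0.2849]
tool_rot: [0.079, 0.997, -0.0, 0.0]
ft_force: [-0.4, 1.2, -1.4]
grip_width: 0.0695
```

>>> {"method": "drive_tool", "body": {"plan": [[[0.3, 1, 0, 0, 0, 0], [0.3, 1, 0, 0, 0, 0], [0.3, 1, 0, 0, 0, 0], [0.3, 1, 0, 0, 0, 0], [0.3, 1, 0, 0, 0, 0], [0.3, 1, 0, 0, 0, 0], [0.3, 1, 0, 0, 0, 0], [0.36, 1, 0, 0, 0, 0]]], "grip": 0}}

```text
time: 17.27
position: [0.5364, -0.0254, 0.2845]
tool_rot: [0.078, 0.997, 0.0, -0.0]
ft_force: [-0.5, -0.8, -0.7]
grip_width: 0.0869
```

>>> {"method": "drive_tool", "body": {"plan": [[[0, 0.9, -0.4, 0, 0, 0], [0, 0.45, -0.7, 0, 0, 0], [0, 0, -0.7, 0, 0, 0], [0, 0, 0, 0, 0, 0]]]}}

```text
time: 17.77
position: [0.5358, 0.0077, 0.2385]
tool_rot: [0.078, 0.997, 0.0, -0.002]
ft_force: [-0.8, -0.0, 0.3]
grip_width: 0.0867
```

```bash
python3 - <<'E'
from h import *
t=camera("top");s=camera("side")
crop(s,280,140,130,130,4,"pics/sc7.png");crop(t,255,170,190,100,4,"pics/tc7.png")
print(robot.get_obs()["position"],robot.get_obs()["grip_width"])
E
```

```text
[0.53646443 0.00710486 0.23974057] 0.0870559310394032
```

View pics/sc7.png

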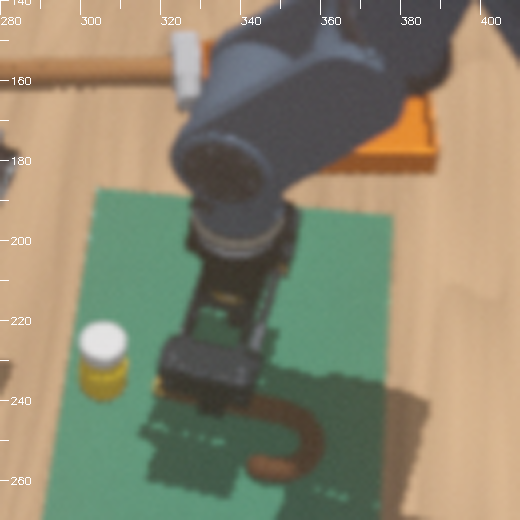

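View pics/tc7.png

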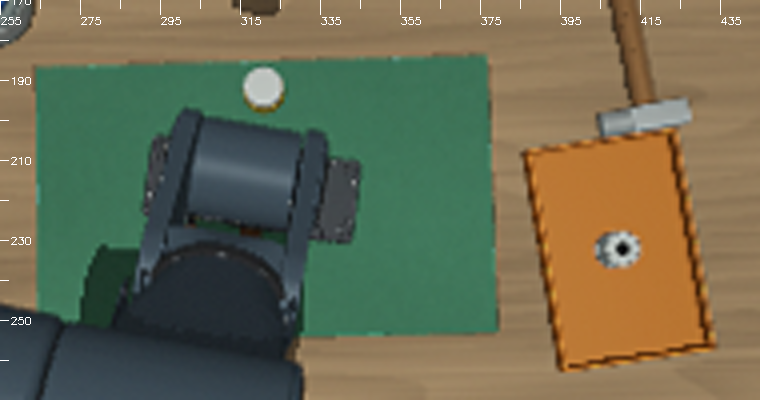

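The runner stands upright in the orange tray at (407,232) in the top view, and the gripper straddles the handle's stem. Next I'll go down and grip the handle.

>>> {"method": "drive_tool", "body": {"plan": [[[0, 0.02, -1, 0, 0, 0], [0, 0, -0.75, 0, 0, 0], [0, 0, -0.3, 0, 0, 0], [0, 0, 0, 0, 0, 0]]]}}

```text
time: 18.38
position: [0.5366, 0.0072, 0.1885]
tool_rot: [0.078, 0.997, -0.0, 0.0]
ft_force: [-0.4, -0.0, -0.3]
grip_width: 0.0868
```

>>> {"method": "drive_tool", "body": {"plan": [[[0, 0, 0, 0, 0, 0], [0, 0, 0, 0, 0, 0], [0, 0, 0, 0, 0, 0], [0, 0, 0, 0, 0, 0], [0, 0, 0, 0, 0, 0], [0, 0, 0, 0, 0, 0], [0, 0, 0, 0, 0, 0], [0, 0, 0, 0, 0, 0]]], "grip": 1, "force": 45}}

```text
time: 19.38
position: [0.5364, 0.0073, 0.1882]
tool_rot: [0.078, 0.997, 0.0, -0.0]
ft_force: [-1.3, 0.2, -0.1]
grip_width: 0.0208
```

>>> {"method": "drive_tool", "body": {"plan": [[[0, 0, 0, 0, 0, 0], [0, 0, 0, 0, 0, 0]]]}}

```text
time: 19.62
position: [0.5364, 0.0073, 0.1882]
tool_rot: [0.078, 0.997, 0.0, -0.0]
ft_force: [-0.8, 1.1, -0.3]
grip_width: 0.0208
```

```bash
python3 - <<'E'
# model overlay of lens: ring circles for candidate tilts on first pictures
from h import *
t=cv2.imread("pics/top0.png")[:,:,::-1].copy();s=cv2.imread("pics/side0.png")[:,:,::-1].copy()
def fr(yaw,tilt):
    x=np.array([np.cos(yaw)*np.cos(tilt),np.sin(yaw)*np.cos(tilt),np.sin(tilt)]);y=np.array([-np.sin(yaw),np.cos(yaw),0]);return x,y,np.cross(x,y)
L=np.array([.7124,.0078,.271])
S=12
rows=[]
for tilt in(.1,.15,.2):
    x,y,z=fr(-.238,tilt);out=[]
    for n,im,(x0,y0) in(("top",t,(300,130)),("side",s,(255,160))):
        c=cv2.resize(np.ascontiguousarray(im[y0:y0+35,x0:x0+32,::-1]),None,fx=8,fy=8,interpolation=cv2.INTER_CUBIC)
        def pl(P,col,cl=False):
            q=((proj(n,P)-[x0,y0]+.5)*8-.5).round().astype(int);cv2.polylines(c,[q.reshape(-1,1,2)],cl,col,1)
        a=np.linspace(0,2*np.pi,40)[:,None]
        pl(L+.024*(np.cos(a)*y+np.sin(a)*z),(0,0,255),True)
        pl(L+.024*(np.cos(a)*y+np.sin(a)*z)+.018*x,(0,255,255),True)
        zt=L+.028*z
        pl(np.array([zt+.018*x+.026*y,zt+.018*x-.026*y,zt+.062*x-.026*y,zt+.062*x+.026*y]),(0,255,0),True)
        out.append(c)
    rows.append(np.vstack(out))
cv2.imwrite("pics/ov.png",np.hstack(rows))
E
```

```text
(no output)
```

View pics/ov.png

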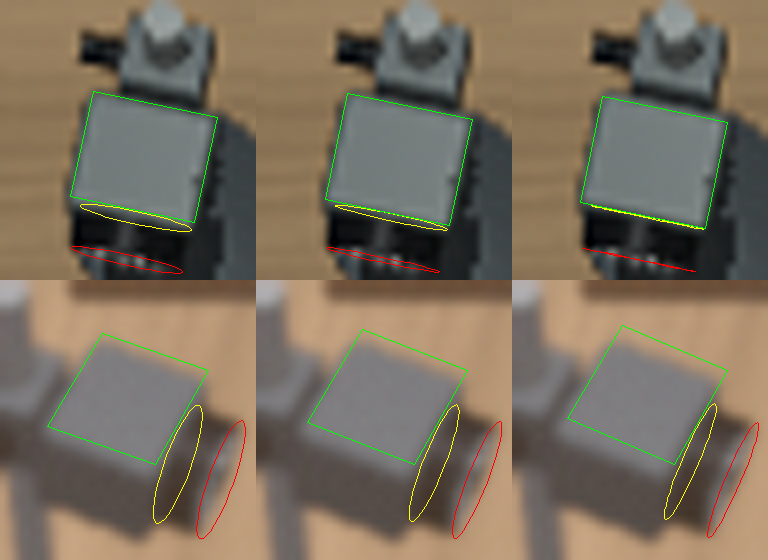

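Tilt comes out at about 0.15 rad and yaw at about -0.24. The overlay ring lies within about 1 px of the lens. The handle is gripped at 20.8 mm, so I'll lift it straight up.

>>> {"method": "drive_tool", "body": {"plan": [[[0, 0, 0.4, 0, 0, 0], [0, 0, 0.8, 0, 0, 0], [0, 0, 1, 0, 0, 0], [0, 0, 1, 0, 0, 0], [0, 0, 1, 0, 0, 0], [0, 0, 1, 0, 0, 0], [0, 0, 1, 0, 0, 0], [0, 0, 1, 0, 0, 0]]]}}

```text
time: 20.62
position: [0.536, 0.0074, 0.3697]
tool_rot: [0.078, 0.997, -0.0, 0.0]
ft_force: [0.6, 0.3, -1.2]
grip_width: 0.0213
```

>>> {"method": "drive_tool", "body": {"plan": [[[0, 0.3, 0.8, 0, 0, -0.4], [0, 0.4, 0.7, 0, 0, -0.37], [0.1, 0.4, 0.46, -0.08, -0.35, 0], [0.1, 0.4, 0.2, -0.08, -0.35, 0], [0.2, 0.04, 0, -0.08, -0.35, 0], [0.28, 0, 0, -0.1, -0.34, 0], [0, 0, 0, 0, 0, 0], [0, 0, 0, 0, 0, 0]]]}}

```text
time: 21.62
position: [0.5533, 0.0458, 0.4218]
tool_rot: [0.118, 0.99, -0.009, 0.074]
ft_force: [-0.3, -0.2, -1.1]
grip_width: 0.0207
```

```bash
python3 - <<'E'
from h import *
t=camera("top");s=camera("side")
cv2.imwrite("pics/s8f.png",s[:,:,::-1])
crop(s,245,145,100,100,6,"pics/sc8.png");crop(t,270,120,100,120,5,"pics/tc8.png")
o=robot.get_obs();print(o["position"],o["grip_width"],o["q"],o["ft_force"])
E
```

```text
[0.55332657 0.04570741 0.42198679] 0.020969004380940716 [-0.11463721  0.390849    1.63277652 -0.02261493  0.97025651 -1.4376376 ] [-0.27147953 -0.09744611 -1.7524004 ]
```

View pics/sc8.png

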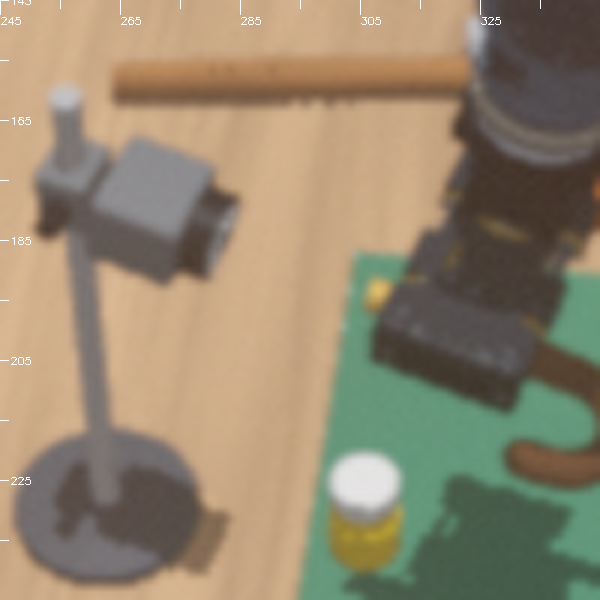

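View pics/tc8.png

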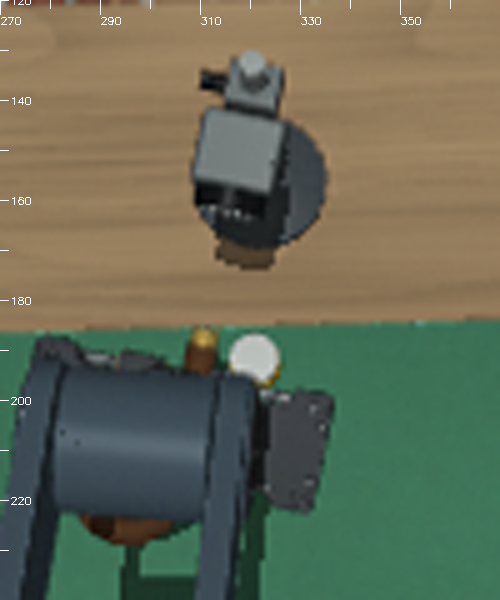

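```bash
python3 - <<'E'
from h import *
np.set_printoptions(precision=4,suppress=True)
p,e=tri((306.3,193.4),(310.8,186.2));print(p,e)
L=np.array([.7130,.0076,.271]);yaw,ti=-.238,.15
x=np.array([np.cos(yaw)*np.cos(ti),np.sin(yaw)*np.cos(ti),np.sin(ti)]);y=np.array([-np.sin(yaw),np.cos(yaw),0]);z=np.cross(x,y)
print("lens frame",[(p-L)@v for v in(x,y,z)])
B=L-.08*x
for n in("side","top"):print(n,proj(n,[B,B-.02*x,L]))
for n,(x0,y0,w,h) in(("side",(245,145,100,100)),("top",(270,120,100,120))):
    im=cv2.imread("pics/s8f.png") if n=="side" else camera(n)[:,:,::-1]
    c=cv2.resize(np.ascontiguousarray(im[y0:y0+h,x0:x0+w]),None,fx=5,fy=5,interpolation=cv2.INTER_CUBIC)
    def pl(P):
        q=((proj(n,np.array(P))-[x0,y0]+.5)*5-.5).round().astype(int);cv2.polylines(c,[q.reshape(-1,1,2)],False,(0,0,255),1)
    a=np.linspace(0,6.3,40)[:,None]
    pl(L+.024*(np.cos(a)*y+np.sin(a)*z));pl(B+.009*(np.cos(a)*y+np.sin(a)*z));pl([L,B])
    for s in(1,-1):
        for v in(y,z):pl([B+s*.009*v-.0*x,B+s*.009*v-.11*x])
    cv2.imwrite(f"pics/o9{n}.png",c)
E
```

```text
[0.6342 0.0252 0.2601] [np.float64(0.001519364854334293), np.float64(0.0015193648543342234)]
lens frame [np.float64(-0.08149857394219269), np.float64(-0.001440479781533903), np.float64(0.0012984609509478788)]
side [[306.1042 193.9221]
 [312.175  196.3109]
 [281.9819 184.4344]]
top [[310.5101 185.2198]
 [309.2872 191.0406]
 [315.4269 161.824 ]]
```

View pics/o9side.png

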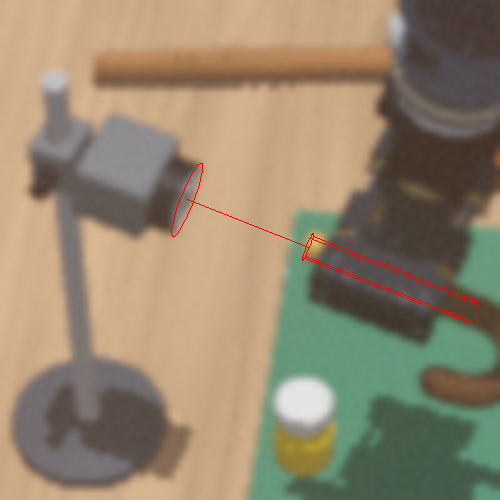

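View pics/o9top.png

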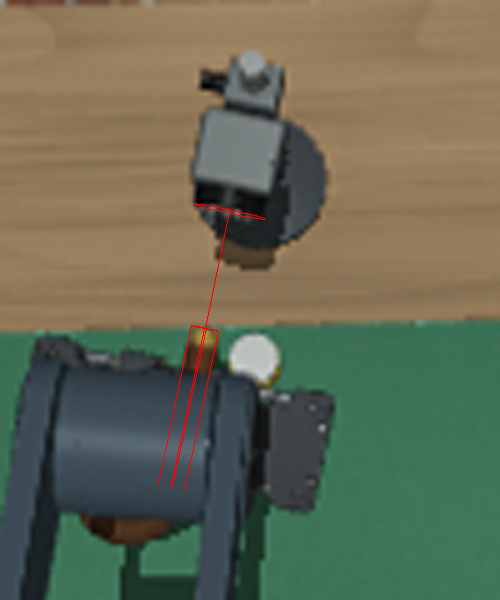

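The overlay puts the brass end at (-81, -1, +1) mm in the lens frame, and the stem follows the line of sight. I'll settle briefly and check the trays once more.

>>> {"method": "drive_tool", "body": {"plan": [[[0, 0, 0, 0, 0, 0], [0, 0, 0, 0, 0, 0], [0, 0, 0, 0, 0, 0], [0, 0, 0, 0, 0, 0]]]}}

```text
time: 22.28
position: [0.5534, 0.0458, 0.4223]
tool_rot: [0.118, 0.99, -0.009, 0.074]
ft_force: [-0.7, -0.1, -0.6]
grip_width: 0.0204
```

```bash
python3 - <<'E'
from h import *
t=camera("top");crop(t,190,120,260,150,3,"pics/t10.png")
o=robot.get_obs();print(o["grip_width"],abs(o["joint_velocities"]).max())
E
```

```text
0.02086343219241413 0.00032162386428119614
```

View pics/t10.png

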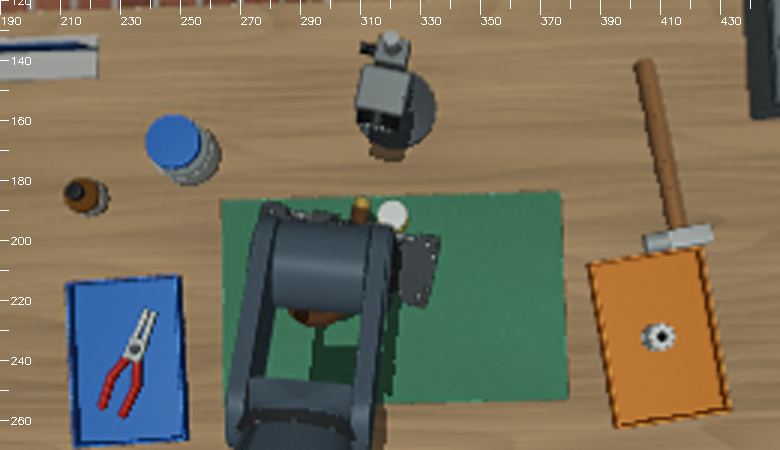

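The pliers (235,238) and runner (407,232) are in their trays, the bystanders haven't moved, and the handle is held steady in front of the lens.

```bash
python3 -c "
from rig import robot
print(robot.hand_in())"
```

```text
the job is handed in; nothing more can be done
None
```

The job is handed in at about 22 s of the 67 s allowed. The pliers lie let go in the blue tray and the runner stands let go in the orange tray. The gripper is holding the handle still, with its brass end in front of the lens.

- **Handle:** the last measurement from both cameras put the brass end at about (-81, -1, +1) mm in the lens frame. The stem followed the estimated line of sight (yaw about -0.24, tilt about 0.15 rad).
- **Uncertainty:** the tilt came from small edges in the pictures, so it could be off by roughly 0.05 rad, and the lens position by 2–3 mm. Both are well inside the limits.
- **Stillness and grip:** the arm was at rest, and the grip width held at about 21 mm on the 22 mm stem.
- **Surroundings:** the last top view showed the camera, yellow bottle, jar, glue bottle and hammer apparently where they began. The wrench and black grip were outside that view, but the arm did not go near them at table height.

No check failed. The runner gripped at 32 mm, although its flanges are 34 and 36 mm wide, probably because of the notched top. It still carried and released cleanly.

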